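Brush out the canister

ROBOT

A 6-joint arm with a two-finger parallel gripper is mounted at the origin on the work surface. World frame = base frame: x ahead of the robot, y to its left, z up, the work surface at z = 0. Lengths are in m, angles in rad, forces in N, time in s.
With the tool pointing down it reaches from about 0.225 to 0.875 m from the base axis. Payload 3.4 kg.
Tool frame: the origin (TCP) lies midway between the tips of the shut fingers; the grasp point (between the pads) lies 19 mm behind it; z points along the fingers, y is the line along which they close (so a half turn about z gives the same grasp; the last joint's range is limited). The gripper opens to 85 mm and grips with 20 to 120 N. Pads are 22 mm wide; open, the fingers measure 114 mm over their backs; the gripper's body (76 mm by 85 mm) begins 54 mm behind the grasp point. The pads swing forward as they close: fully open they stand 13 mm farther back than shut.
Start: joints at [1.048, 0.276, 1.505, -0, 1.361, -0.121], TCP at [0.225, 0.529, 0.231] pointing down, gripper open.
Joint ranges: [-2.89, 2.89], [-0.75, 2.08], [0.22, 2.7], [-1.18, 4.32], [0.11, 2.71], [-2.7, 2.7]. Speed limits (rad/s): [2.57, 2.57, 3.14, 3.14, 3.14, 3.14].

INTERFACE

Orientations are given as [roll, pitch, yaw] about the fixed x, y, z axes, in that order (R = Rz(yaw) Ry(pitch) Rx(roll)).
In Python, from station import robot, viewer, order gives the robot as it stands.
- The arm moves only by the tool carry_out, never from a script. Its argument "steps" is a list of rows, each a list of 4 numbers: the shift along the tool's x, y, z in m, then the turn about the tool's z in rad. A call has 1 to 20 rows; each row shifts and turns the commanded pose from where the row before left it, along the tool's axes as they then stand; what a row does not reach is not made up. A row lasts 1/8 s, in which the tool goes at most 62.5 mm and 10.7 degrees, less where a joint would pass 70% of its speed; a pose out of reach is approached as far as the arm can. A call is refused whole if a number of a shift passes 0.0625 or a number of a turn 0.188, either way. A call with a gripper value outside its range is refused whole. "hand" is the opening, from 0 (shut) to 1 (fully open), set as the call begins (left out, the last holds). The fingers move at their own pace and stop on an object; "grip_force" is the grip in N (left out, the last holds). Time passes only in rows, so rows that do not move let the fingers close. It gives the time, the measured TCP pose, the force, the opening and the grip force at its end, in the units of the state.
- robot.read_state(): the state, without advancing time (a new reading comes with each control period).
- viewer.grab_frame(name): name is "side" or "top" or "wrist"; returns (picture, depth): 420x560x3 uint8, red, green, blue; 420x560 float32, m along the optical axis (not along the pixel's ray), 0 where there is no reading.
- viewer.calibration(name): a dict with "camera_matrix" (3x3 intrinsics, pixels), "rvec" (rotation vector, rad) and "tvec" (3), from world to camera coordinates, as OpenCV has them; the wrist camera has in their place "T_tool_cam" (4x4, takes a point from camera to tool coordinates, whose origin is the TCP and whose axes are the flange's). Camera axes: x right, y down, z forward; pixel columns grow to the right and rows downward; lengths in m; the calibration is good to about 2 mm. A picture is of the moment at which its call begins: read the wrist's pose just before it. calibration takes no time and is no camera call.
- order.sign_off(): hands the job in; it is judged then, once.
The state is a dict: "time_s": time; "q": joint angles; "joint_vel": joint speeds; "tau": joint torques, N m; "tcp_pos": TCP position; "tcp_rot": TCP orientation; "force": force on the tool from outside, world axes, zero at the start; "wrist_torque": the same for the moment, N m; "grip_width": finger opening in m; "gripper_force": force on a finger pad.
Only numpy, scipy, OpenCV 4.12 (cv2) and the standard library are available. Lean on these libraries where they do the work, as an engineer would, in place of code of your own. Each camera call takes 0.05 s, during which the arm holds its last target. There are 200 camera calls.

TASK

Take the long brush off its forked stand and scrub out the tall clear canister with three full up-and-down strokes, each going right down to the canister's floor and back up until the bristles reach the rim. Be gentle: leave the canister standing upright where it is and do not disturb the other things. Then hang the brush back on the same stand, straight, with its collar flat on both prongs.

Things in the scene. Friction and masses are not known exactly. Their poses are not given: they have to be found in the camera images.
- brush: long brush, 205 mm, hanging head down. Origin on its axis at the bristles' lower end; z up along the handle. From the origin: round bristle head 60 mm across, 0 to 60 mm (stiff: treat as solid); steel shaft 12 mm across, to 110 mm; round wooden collar 52 mm across, 110 to 118 mm; square wooden handle 24 x 24 mm, 118 to 205 mm, its sides facing the brush's x and y
- brush_grip (a point): point on the handle's axis to grip, 165 mm above the brush's lower end; axes as the brush
- brush_collar (a point): centre of the underside of the brush's collar, 110 mm above the brush's lower end; axes as the brush
- stand: fixed aluminium stand, 151 mm tall: base 130 (x) x 120 (y) x 8 mm; at the back a post 20 mm wide, front face 52 mm towards +x; on it a level fork of two flat prongs along x, each 10 mm wide and 8 mm thick, with a 28 mm slot between them, open towards the stand's -x (the robot's side), where they end 42 mm from the centre. Origin under the base's centre, z up
- fork_seat (a point): where the centre of the collar's underside belongs: mid-slot, level with the prongs' tops, 145 mm above the stand's origin; axes as the stand. Lips 6 mm high on the prongs, 36 to 42 mm to its -x and +x, keep the collar between them. The brush comes out by lifting it 10 to 35 mm, then moving it at least 80 mm to the stand's -x, until the bristles are out from under the prongs
- canister: loose open clear acrylic cylinder with thin aluminium bands round its foot and rim, the taller of the two open round vessels: 88 mm outside, 80 mm inside diameter, 130 mm tall, wall 4 mm, floor 6 mm thick. Origin under its centre, z up
- canister_floor (a point): centre of the canister's inner floor, 6 mm above its underside; axes as the canister
- canister_rim (a point): centre of the canister's mouth, 130 mm above its underside
- cup: a short open aluminium cup, 80 mm across and 90 mm tall; origin under its centre, z up. Leave it alone
- mortar: a round stone mortar, 124 mm across and 85 mm tall; origin under its centre, z up. Leave it alone
- pestle: a hardwood pestle lying on the bench, 150 mm long along its x; origin under its middle. Leave it alone
- scraper: a wooden scraper block lying flat, 100 x 60 x 22 mm; origin under its centre. Leave it alone
- jar: a closed glass jar, 76 mm across and 130 mm tall; origin under its centre, z up. Leave it alone
- tin: a closed steel tin, 74 mm across and 110 mm tall; origin under its centre, z up. Leave it alone
Things that resemble listed ones, but are neither listed nor needed, are in the scene too. Of the things like the brush, leave any that is red; of the rest the smaller one is meant. Leave any purple look-alike of the canister alone.

How it is judged:
By the outcome, as a careful person would: the job done as asked, in the order asked, and still so for the second after the job is handed in, with the robot touching nothing.
It also fails if it takes over 56 s, if anything falls off the work surface, if the arm or the gripper's body presses on something with over 40 N, if the wrist force passes 120 N, or if a joint passes its speed limit or range.

## Working session

There is one attempt and no reset: what is moved stays moved. The work goes in short steps, Python scripts to look and compute and a tool call to move; the robot and the scene stay as the last step left them, time stands still between calls to the robot, and variables do not carry over. Pictures are saved under pics/ and viewed, at most 10 in all, crops included, and the job is handed in when it is done.

Besides the shell and the picture viewer there is one more tool, called after "Emit:" in YAML: its name, and indented under it one key for each argument. carry_out: Moves the arm, as the interface text tells. Its arguments: {"type":"object","properties":{"steps":{"type":"array"},"hand":{"type":"number"},"grip_force":{"type":"number"}},"required":["steps"]}

```bash
mkdir -p pics; cat > h.py <<'E'
import numpy as np, cv2
from station import robot, viewer, order
def grab(n):
    s=robot.read_state(); p,d=viewer.grab_frame(n); return s,p,d
def save(p,f): cv2.imwrite('pics/'+f,cv2.cvtColor(p,cv2.COLOR_RGB2BGR))
def cam(n,s=None):
    c=viewer.calibration(n); K=np.array(c['camera_matrix'])
    if 'rvec' in c:
        R=cv2.Rodrigues(np.array(c['rvec'],float))[0]; t=np.array(c['tvec'],float).ravel()
        return K,R.T,-R.T@t
    from scipy.spatial.transform import Rotation as Ro
    T=np.eye(4);r=np.array(s['tcp_rot'],float)
    T[:3,:3]=Ro.from_euler('xyz',r).as_matrix() if r.size==3 else r
    T[:3,3]=s['tcp_pos'];T=T@np.array(c['T_tool_cam']);return K,T[:3,:3],T[:3,3]
def world(n,d,s=None):
    K,R,o=cam(n,s); h,w=d.shape; u,v=np.meshgrid(np.arange(w),np.arange(h))
    P=np.stack([(u-K[0,2])/K[0,0],(v-K[1,2])/K[1,1],np.ones_like(u)],-1)*d[...,None]
    return P@R.T+o
def ray(n,u,v,z,s=None):
    K,R,o=cam(n,s); r=R@np.array([(u-K[0,2])/K[0,0],(v-K[1,2])/K[1,1],1]); return o+r*(z-o[2])/r[2]
E
python3 - <<'E'
from h import *
S={}
for n in('side','top','wrist'):
    s,p,d=grab(n); save(p,n+'0.png'); np.savez(n+'0.npz',p=p,d=d); print(n,cam(n,s)[2],cam(n,s)[1][:,2],(d>0).mean())
print(s)
E
```

```text
side [ 0.10900558 -0.87941318  1.36624907] [ 0.29872027  0.56428877 -0.76963913] 0.996062925170068
top [ 0.43010515 -0.01513911  1.44589275] [ 0.11242406  0.02105483 -0.99343723] 0.9960331632653061
wrist [0.15210038 0.56018336 0.37326649] [ 0.28132299 -0.12139017 -0.9519043 ] 0.9959013605442177
{'time_s': 0.1, 'q': array([ 1.04800065e+00,  2.76567451e-01,  1.50597458e+00, -3.87639761e-05,
        1.36066562e+00, -1.20992737e-01]), 'joint_vel': array([ 5.40678970e-04,  1.32042208e-05, -2.74726388e-03,  8.18233768e-04,
        1.54595748e-03, -6.61471897e-04]), 'tau': array([ 2.77917738e-03, -4.17697549e+01, -2.46404296e+01, -1.09212631e-04,
        5.75910788e-03, -2.93539870e-05]), 'tcp_pos': array([0.2246627 , 0.52881564, 0.23051856]), 'tcp_rot': array([-3.13998490e+00, -1.57304475e-04,  2.73979771e+00]), 'force': array([ 0.16235565, -0.97872878, -0.36320479]), 'wrist_torque': array([-0.00784482, -0.00241861,  0.00531504]), 'gripper_force': 0.0, 'grip_width': 0.08545957068120184}
```

View pics/top0.png

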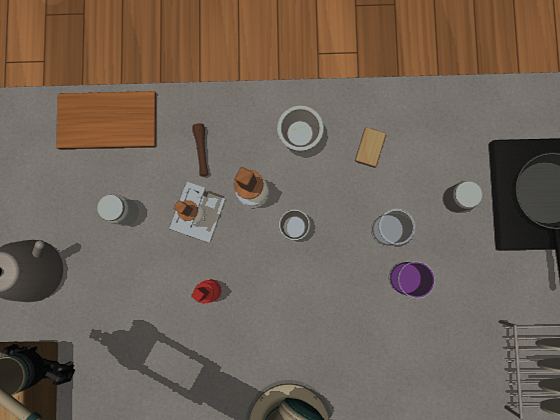

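View pics/side0.png

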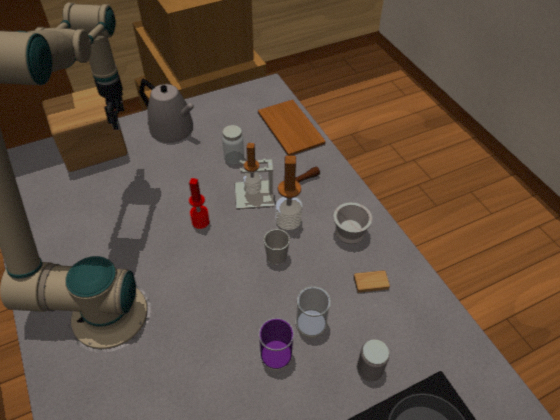

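Candidates for the brush, in the top view: the brush in the forked stand at (187,211), a bigger free-standing one at (250,185) and a red one at (207,291). The smaller one that isn't red is the one on the stand. For the canister: clear at (394,228), purple at (412,280) and the short cup at (295,224), so I take the clear one. I'll measure these and check the brush in a crop.

```bash
python3 - <<'E'
from h import *
out=[]
for n,(x,y,w,h) in dict(top=(160,170,120,80),side=(220,130,110,110)).items():
    f=np.load(n+'0.npz');p,d=f['p'],f['d'];W=world(n,d)
    out.append(cv2.resize(p[y:y+h,x:x+w],(400,int(400*h/w)),interpolation=cv2.INTER_CUBIC))
    hs=cv2.cvtColor(p,cv2.COLOR_RGB2HSV)
    o=((hs[...,0]>5)&(hs[...,0]<16)&(hs[...,1]>120)).astype(np.uint8)
    k,l,st,c=cv2.connectedComponentsWithStats(o)
    for i in range(1,k):
        if 40<st[i,4]<1500 and st[i,1]>90:
            P=W[l==i];P=P[P[:,2]>.02]
            if len(P)<20: continue
            print(n,'orange',c[i].round(),st[i,4],'zmax',np.percentile(P[:,2],98).round(3))
            for a,b in((.1,.123),(.14,.16),(.19,.3)):
                Q=P[(P[:,2]>a)&(P[:,2]<b)]
                if len(Q)>4:print('  z',a,b,len(Q),Q.mean(0).round(4),np.ptp(Q,0).round(3))
    # vessels: heights
for im in out: print(im.shape)
h=max(i.shape[0] for i in out)
save(np.hstack([cv2.copyMakeBorder(i,0,h-i.shape[0],0,0,0) for i in out]),'crop1.png')
f=np.load('top0.npz');p,d=f['p'],f['d'];W=world('top',d)
for nm,(x,y,w,h) in dict(can=(368,205,55,45),cup=(275,205,40,40),purple=(385,258,55,45),jar=(95,190,36,36),tin=(450,178,36,36),mortar=(275,100,55,60)).items():
    P=W[y:y+h,x:x+w].reshape(-1,3);P=P[P[:,2]>.03]
    z=np.percentile(P[:,2],97);Q=P[P[:,2]>z-.008]
    A=np.c_[2*Q[:,:2],np.ones(len(Q))];s=np.linalg.lstsq(A,(Q[:,:2]**2).sum(1),rcond=None)[0]
    mm=(Q[:,:2].min(0)+Q[:,:2].max(0))/2
    print(nm,'z',z.round(4),len(Q),'fit',s[:2].round(4),'r',np.sqrt(s[2]+s[0]**2+s[1]**2).round(4),'mid',mm.round(4),np.ptp(Q[:,:2],0).round(3))
# stand
P=W[175:250,165:230].reshape(-1,3);C=p[175:250,165:230].reshape(-1,3).astype(int)
grey=(C.max(1)-C.min(1)<25)
for a,b in((.004,.014),(.138,.16)):
    Q=P[grey&(P[:,2]>a)&(P[:,2]<b)];print(a,len(Q),cv2.minAreaRect(Q[:,:2].astype(np.float32)),Q.mean(0),np.median(Q[:,2]))
E
```

```text
top orange [200. 146.] 327 zmax 0.038
top orange [248. 183.] 539 zmax 0.295
  z 0.19 0.3 214 [0.6223 0.087  0.2901] [0.039 0.041 0.069]
top orange [186. 209.] 261 zmax 0.244
  z 0.14 0.16 163 [0.5599 0.2362 0.1527] [0.048 0.046 0.012]
  z 0.19 0.3 96 [0.562  0.2413 0.2396] [0.028 0.027 0.035]
top orange [ 35. 346.] 55 zmax 0.233
  z 0.1 0.123 13 [0.2257 0.6344 0.1055] [0.012 0.046 0.021]
top orange [ 47. 410.] 81 zmax 0.11
  z 0.1 0.123 7 [0.0736 0.6214 0.1059] [0.034 0.002 0.01 ]
side orange [251. 159.] 242 zmax 0.243
  z 0.14 0.16 97 [0.5579 0.2321 0.152 ] [0.048 0.047 0.016]
  z 0.19 0.3 96 [0.5579 0.2338 0.2243] [0.029 0.028 0.053]
side orange [360. 278.] 46 zmax 0.59
(266, 400, 3)
(400, 400, 3)
can z 0.1341 230 fit [ 0.4754 -0.1763] r 0.1225 mid [ 0.4929 -0.1699] [0.126 0.31 ]
cup z 0.0969 84 fit [ 0.502 -0.024] r 0.0497 mid [ 0.4965 -0.0246] [0.133 0.078]
purple z 0.1341 230 fit [ 0.3958 -0.1982] r 0.1358 mid [ 0.3831 -0.1913] [0.094 0.352]
jar z 0.1343 486 fit [0.5291 0.2997] r 0.1545 mid [0.5194 0.231 ] [0.179 0.492]
tin z 0.1155 470 fit [ 0.5218 -0.2718] r 0.2121 mid [ 0.5278 -0.2594] [0.195 0.489]
mortar z 0.0905 450 fit [ 0.6602 -0.0385] r 0.1389 mid [ 0.6364 -0.0455] [0.413 0.12 ]
0.004 1364 ((0.5728638172149658, 0.243872731924057), (0.17993266880512238, 0.20901140570640564), 89.60629272460938) [0.56058876 0.23331532 0.00786941] 0.007683912655329639
0.138 321 ((0.5782212615013123, 0.23972350358963013), (0.04908161237835884, 0.10552655160427094), 69.58197784423828) [0.59069755 0.23496164 0.14589822] 0.14566894045275935
```

View pics/crop1.png

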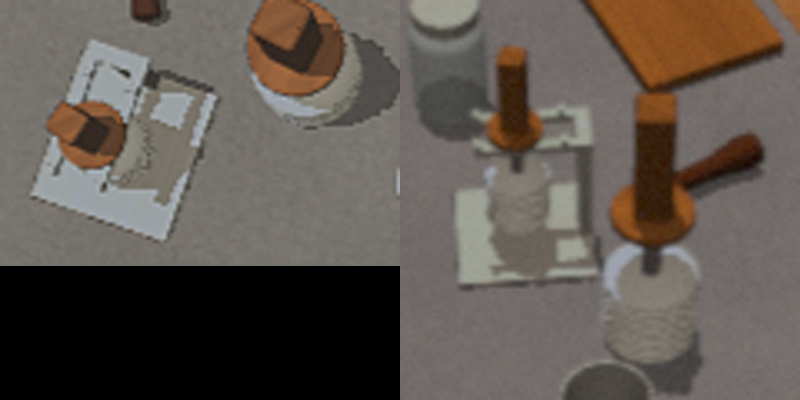

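The crop confirms the choice. The orange brush hangs in the forked stand (crop left (90,135), right (512,100)), with the slot opening towards the robot. The bigger look-alike is beside it. Next I move over it for wrist views.

Emit:
carry_out:
  steps:
    - [0, 0, -0.05, 0]
    - [0, 0, -0.06, 0]
    - [-0.04, -0.015, 0, 0]
    - [-0.05, -0.018, 0, 0]
    - [-0.05, -0.018, 0, 0]
    - [-0.05, -0.018, 0, 0]
    - [-0.05, -0.018, 0, 0]
    - [-0.05, -0.018, 0, 0]
    - [-0.05, -0.018, 0, 0]
    - [-0.05, -0.015, 0, 0]
    - [0, 0, 0, 0]
    - [0, 0, 0, 0]
  hand: 1

```text
time_s: 1.65
tcp_pos: [0.5294, 0.2498, 0.3408]
tcp_rot: [-3.141, -0.002, 2.739]
force: [-0.4, 0.5, 0.1]
grip_width: 0.0851
gripper_force: 0.0
```

```bash
python3 - <<'E'
from h import *
import pickle
s,p,d=grab('wrist'); save(p,'w1.png'); pickle.dump((s,p,d),open('w1.pkl','wb')); print(s['tcp_pos'],s['tcp_rot'],s['time_s'],s['q'])
E
```

```text
[0.52937396 0.249778   0.34082879] [-3.14127305e+00 -1.68387219e-03  2.73929422e+00] 1.65 [ 3.21472358e-01  2.54081197e-01  1.27067420e+00  8.76588657e-04
  1.61831064e+00 -8.46984816e-01]
```

View pics/w1.png

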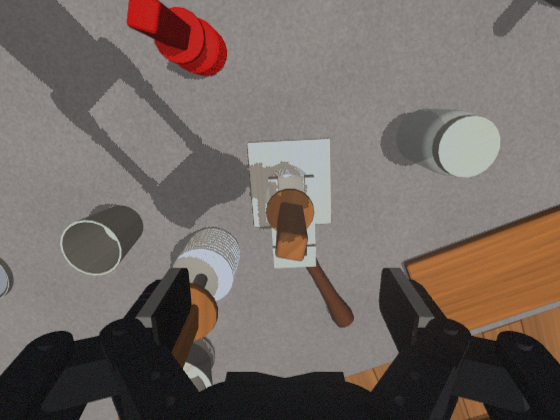

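The wrist view shows the stand base around (290,183), the collar at (291,208), the handle top at (293,245), the big look-alike at (205,290) and the red one at (190,35). I'll take a second view 50 mm to the side and triangulate.

Emit:
carry_out:
  steps:
    - [0.02, 0.03, 0, 0]
    - [0.02, 0.03, 0, 0]
    - [0, 0, 0, 0]
    - [0, 0, 0, 0]

```text
time_s: 2.2
tcp_pos: [0.5156, 0.3209, 0.3415]
tcp_rot: [-3.141, 0.0, 2.742]
force: [0.2, 0.2, 0.4]
grip_width: 0.0854
gripper_force: 0.0
```

```bash
cat > m.py <<'E'
from h import *
import pickle
s,p,d=grab('wrist'); pickle.dump((s,p,d),open('w2.pkl','wb')); save(p,'w2.png')
rays={}
for f in('w1','w2'):
    s,p,d=pickle.load(open(f+'.pkl','rb'));W=world('wrist',d,s);print(f,s['tcp_pos'].round(4),s['tcp_rot'].round(4))
    hs=cv2.cvtColor(p,cv2.COLOR_RGB2HSV)
    near=np.hypot(W[...,0]-.56,W[...,1]-.237)
    o=(hs[...,0]>4)&(hs[...,0]<17)&(hs[...,1]>110)&(near<.06)
    K,R,O=cam('wrist',s)
    def rect(m,nm):
        Q=W[m];r=cv2.minAreaRect(Q[:,:2].astype(np.float32));print(nm,len(Q),np.round(r[0],4),np.round(r[1],4),round(r[2],2),'z',np.median(Q[:,2]).round(4),'mean',Q.mean(0).round(4))
        v,u=np.nonzero(m);g=R@np.linalg.solve(K,[u.mean(),v.mean(),1]);rays.setdefault(nm,[]).append((O,g/np.linalg.norm(g)))
    rect(o&(W[...,2]>.233),'handletop')
    rect(o&(W[...,2]>.146)&(W[...,2]<.157),'collar')
    g=(hs[...,1]<60)&(near<.12)
    rect(g&(W[...,2]>.004)&(W[...,2]<.013)&(hs[...,2]>165),'base')
    m=g&(W[...,2]>.138)&(W[...,2]<.149);rect(m,'prong')
    rect(g&(W[...,2]>.149)&(W[...,2]<.158),'lips')
    Q=W[m];yaw=-.4;c,s_=np.cos(yaw),np.sin(yaw)
for n in('handletop','collar'):
    (a,g),(b,h)=rays[n];t=np.linalg.lstsq(np.c_[g,-h],b-a,rcond=None)[0];P=a+g*t[0];Q=b+h*t[1];print('tri',n,((P+Q)/2).round(4),np.linalg.norm(P-Q).round(4))
E
python3 m.py
```

```text
w1 [0.5294 0.2498 0.3408] [-3.1413e+00 -1.7000e-03  2.7393e+00]
handletop 786 [0.5369 0.25  ] [0.0939 0.0671] 34.55 z 0.24 mean [0.5589 0.2427 0.2478]
collar 901 [0.5584 0.243 ] [0.0501 0.0432] 70.47 z 0.1532 mean [0.5544 0.2445 0.1532]
base 3154 [0.5676 0.2427] [0.1186 0.1285] 69.75 z 0.0082 mean [0.5511 0.2635 0.0082]
prong 997 [0.5776 0.2377] [0.0503 0.1066] 70.05 z 0.1452 mean [0.5903 0.2386 0.1452]
lips 201 [0.567  0.2404] [0.0516 0.0846] 70.21 z 0.1512 mean [0.5592 0.248  0.1512]
w2 [0.5156 0.3209 0.3415] [-3.1411e+00  4.0000e-04  2.7417e+00]
handletop 728 [0.5616 0.2425] [0.0235 0.0234] 56.29 z 0.2399 mean [0.5603 0.2435 0.2394]
collar 886 [0.5597 0.2442] [0.0504 0.0439] 43.26 z 0.1531 mean [0.5565 0.2472 0.1531]
base 1845 [0.5682 0.2426] [0.1181 0.1283] 69.78 z 0.0082 mean [0.5868 0.2755 0.0083]
prong 931 [0.578  0.2389] [0.048  0.1071] 69.78 z 0.1451 mean [0.5883 0.2455 0.1448]
lips 165 [0.567  0.2417] [0.0502 0.084 ] 69.77 z 0.1511 mean [0.5543 0.2534 0.1511]
tri handletop [0.5679 0.2387 0.2287] 0.0045
tri collar [0.5589 0.2435 0.142 ] 0.0025
```

```bash
cat > circ.py <<'E'
from h import *
def circ(Q,it=6,tol=.006):
    m=np.ones(len(Q),bool)
    for _ in range(it):
        A=np.c_[2*Q[m,:2],np.ones(m.sum())];s=np.linalg.lstsq(A,(Q[m,:2]**2).sum(1),rcond=None)[0];r=np.sqrt(s[2]+s[0]**2+s[1]**2)
        m=abs(np.hypot(*(Q[:,:2]-s[:2]).T)-r)<tol
    return s[:2].round(4),r.round(4),m.sum()
E
python3 - <<'E'
from circ import *
import pickle
for f in('w1','w2'):
    s,p,d=pickle.load(open(f+'.pkl','rb'));W=world('wrist',d,s);hs=cv2.cvtColor(p,cv2.COLOR_RGB2HSV)
    o=(hs[...,0]>4)&(hs[...,0]<17)&(hs[...,1]>110)
    Q=W[o&(abs(W[...,2]-.24)<.003)&(np.hypot(W[...,0]-.561,W[...,1]-.2425)<.022)]
    print('handle',len(Q),cv2.minAreaRect(Q[:,:2].astype(np.float32)))
    C=o&(abs(W[...,2]-.153)<.003)&(np.hypot(W[...,0]-.561,W[...,1]-.2425)<.04)
    Q=W[C]; # outer boundary = farthest per angle
    h=cv2.convexHull(Q[:,:2].astype(np.float32)).reshape(-1,2)
    print('collar hull',circ(h,tol=.003))
for n,(x,y,w,h) in dict(top=(365,200,60,50),side=(285,280,55,60)).items():
    f=np.load(n+'0.npz');W=world(n,f['d'])[y:y+h,x:x+w].reshape(-1,3);Q=W[(W[:,2]>.122)&(W[:,2]<.14)]
    print(n,len(Q),circ(Q,tol=.01),circ(Q,tol=.02),np.median(Q,0))
E
```

```text
handle 721 ((0.5616194009780884, 0.24217210710048676), (0.02371467649936676, 0.02206176146864891), 57.57335662841797)
collar hull (array([0.5616, 0.2421]), np.float64(0.025), np.int64(26))
handle 661 ((0.5616026520729065, 0.24240954220294952), (0.023412879556417465, 0.023382093757390976), 56.28960037231445)
collar hull (array([0.5618, 0.242 ]), np.float64(0.0252), np.int64(26))
top 254 (array([ 0.5121, -0.28  ]), np.float64(0.0424), np.int64(254)) (array([ 0.5121, -0.28  ]), np.float64(0.0424), np.int64(254)) [ 0.5127057  -0.28596849  0.12923216]
side 284 (array([ 0.4829, -0.2977]), np.float64(0.0685), np.int64(134)) (array([ 0.4806, -0.299 ]), np.float64(0.0679), np.int64(181)) [ 0.49955897 -0.29660166  0.12848823]
```

Emit:
carry_out:
  steps:
    - [-0.024, -0.018, 0, 0]
    - [-0.025, -0.018, 0, 0]
    - [-0.024, -0.0186, 0, 0]
    - [0, 0, 0, 0.088]
    - [0, 0, 0, 0.088]
    - [0, 0, 0, 0]
    - [0, 0, 0, 0]
  hand: 1

```text
time_s: 3.12
tcp_pos: [0.5623, 0.2413, 0.3415]
tcp_rot: [3.142, 0.0, 2.564]
force: [0.7, -0.8, -0.5]
grip_width: 0.0855
gripper_force: 0.0
```

Emit:
carry_out:
  steps:
    - [0.001, 0.0005, 0.03, 0]
    - [0, 0, 0.03, 0]
    - [0, 0, 0.03, 0]
    - [0, 0, 0.03, 0]
    - [0, 0, 0.025, 0]
    - [0, 0, 0.0155, 0]
    - [0, 0, 0, 0]
    - [0, 0, 0, 0]

```text
time_s: 4.12
tcp_pos: [0.5625, 0.243, 0.1819]
tcp_rot: [3.14, 0.001, 2.564]
force: [-0.0, 0.6, -0.3]
grip_width: 0.0854
gripper_force: 0.0
```

Emit:
carry_out:
  steps:
    - [0, 0, 0, 0]
    - [0, 0, 0, 0]
    - [0, 0, 0, 0]
    - [0, 0, 0, 0]
    - [0, 0, 0, 0]
    - [0, 0, 0, 0]
  hand: 0
  grip_force: 60

```text
time_s: 4.88
tcp_pos: [0.5619, 0.2427, 0.1812]
tcp_rot: [3.141, 0.0, 2.564]
force: [-1.0, -1.1, 2.9]
grip_width: 0.0232
gripper_force: 59.0
```

Emit:
carry_out:
  steps:
    - [0, 0, -0.007, 0]
    - [0, 0, -0.008, 0]
    - [0, 0, -0.007, 0]
    - [0, 0, 0, 0]
    - [0, 0, 0, 0]

```text
time_s: 5.5
tcp_pos: [0.5616, 0.2427, 0.2027]
tcp_rot: [-3.142, -0.0, 2.564]
force: [0.6, -0.6, -2.1]
grip_width: 0.0235
gripper_force: 58.7
```

Emit:
carry_out:
  steps:
    - [0.0117, -0.0027, 0, 0]
    - [0.0195, -0.0045, 0, 0]
    - [0.0195, -0.0045, 0, 0]
    - [0.0195, -0.0045, 0, 0]
    - [0.0195, -0.0045, 0, 0]
    - [0.0137, -0.0031, 0, 0]
    - [0, 0, -0.03, 0]
    - [0, 0, -0.05, 0]
    - [0, 0, -0.05, 0]
    - [0, 0, -0.04, 0]
    - [0, 0, 0, 0]
    - [0, 0, 0, 0]

```text
time_s: 7.0
tcp_pos: [0.4616, 0.2792, 0.3718]
tcp_rot: [-3.14, -0.001, 2.564]
force: [-0.5, -1.2, -1.3]
grip_width: 0.0235
gripper_force: 59.3
```

```bash
python3 - <<'E'
from h import *
s,p,d=grab('side'); q,e=grab('wrist')[1:]
save(np.hstack([cv2.resize(p[60:270,80:360],(400,300)),cv2.resize(q,(400,300))]),'held.png'); print(s['tcp_pos'],s['tcp_rot'],s['q'],s['time_s'])
E
```

```text
[0.46155005 0.27916839 0.37179712] [-3.14031207e+00 -7.82136586e-04  2.56387126e+00] [ 4.14991596e-01  1.76485346e-01  1.29987287e+00 -4.48964781e-05
  1.66673432e+00 -5.78088110e-01] 7.0
```

View pics/held.png

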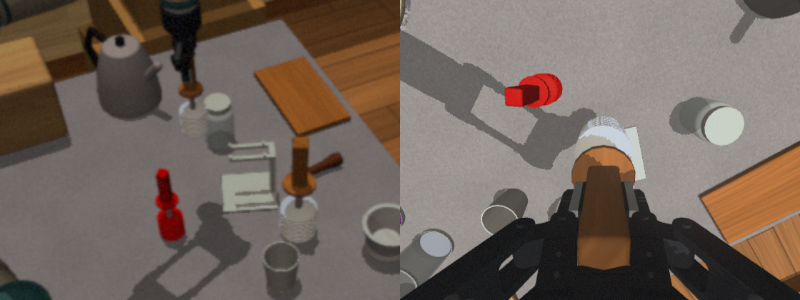

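The brush is held straight and clear of everything (side crop (190,100)). Next I go to a spot beside the canister and measure it with the wrist camera.

Emit:
carry_out:
  steps:
    - [-0.01, -0.012, -0.01, 0]
    - [-0.02, -0.026, -0.01, 0]
    - [-0.027, -0.034, 0, 0]
    - [-0.027, -0.035, 0, 0]
    - [-0.027, -0.035, 0, 0]
    - [-0.027, -0.035, 0, 0]
    - [-0.027, -0.035, 0, 0]
    - [-0.027, -0.035, 0, 0]
    - [-0.027, -0.035, 0, 0]
    - [-0.025, -0.03, 0, 0]
    - [-0.018, -0.023, 0, 0]
    - [-0.01, -0.012, 0, 0]
    - [0, 0, 0, 0]
    - [0, 0, 0, 0]

```text
time_s: 8.85
tcp_pos: [0.5002, -0.159, 0.3929]
tcp_rot: [3.141, -0.001, 2.565]
force: [-0.3, 0.8, -1.3]
grip_width: 0.0233
gripper_force: 59.2
```

```bash
cat > can.py <<'E'
from circ import *
s,p,d=grab('wrist'); W=world('wrist',d,s); save(p,'can.png'); print(s['tcp_pos'],s['tcp_rot'])
near=np.hypot(W[...,0]-.512,W[...,1]+.28)<.065
for lo,hi in((.124,.135),(.002,.012)):
    Q=W[near&(W[...,2]>lo)&(W[...,2]<hi)]; print(lo,len(Q),np.median(Q[:,2]).round(4),circ(Q,tol=.005),np.round(Q.min(0),4),np.round(Q.max(0),4))
    np.save('rim%d.npy'%(lo*1000),Q)
E
python3 can.py
```

```text
[ 0.50022122 -0.15904866  0.3929077 ] [ 3.14083060e+00 -6.34502340e-04  2.56455463e+00]
0.124 887 0.1299 (array([ 0.5122, -0.2813]), np.float64(0.0422), np.int64(887)) [ 0.4677 -0.3274  0.124 ] [ 0.5571 -0.2366  0.1327]
0.002 782 0.0065 (array([ 0.5071, -0.2777]), np.float64(0.0385), np.int64(351)) [ 0.4511 -0.3226  0.002 ] [ 0.5528 -0.2176  0.012 ]
```

View pics/can.png

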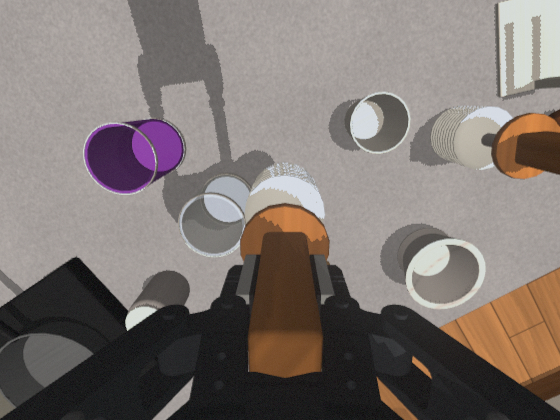

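The canister's rim is at (212,225) and its floor at (228,198). The rim fit gives centre (0.5122,-0.281), z 0.130 and r 0.042, which agrees with the top view and the given size. Next I move above it.

Emit:
carry_out:
  steps:
    - [-0.01, -0.013, 0, 0]
    - [-0.02, -0.025, 0, 0]
    - [-0.02, -0.025, 0, 0]
    - [-0.0167, -0.0207, 0, 0]
    - [-0.01, -0.012, 0, 0]
    - [0, 0, 0.03, 0]
    - [0, 0, 0.04, 0]
    - [0, 0, 0.03, 0]
    - [0, 0, 0, 0]
    - [0, 0, 0, 0]

```text
time_s: 10.15
tcp_pos: [0.5132, -0.2824, 0.2943]
tcp_rot: [3.141, 0.002, 2.564]
force: [0.7, 0.3, -1.2]
grip_width: 0.0236
gripper_force: 59.1
```

Emit:
carry_out:
  steps:
    - [0.0007, 0, 0.015, 0]
    - [0, 0, 0.02, 0]
    - [0, 0, 0.02, 0]
    - [0, 0, 0.02, 0]
    - [0, 0, 0.02, 0]
    - [0, 0, 0.02, 0]
    - [0, 0, 0.014, 0]
    - [0, 0, 0.006, 0]
    - [0, 0, 0, 0]
    - [0, 0, 0, 0]

```text
time_s: 11.4
tcp_pos: [0.5124, -0.282, 0.1586]
tcp_rot: [3.142, 0.002, 2.564]
force: [0.5, 0.4, -1.6]
grip_width: 0.0234
gripper_force: 59.2
```

Emit:
carry_out:
  steps:
    - [0, 0, 0.002, 0]
    - [0, 0, 0.002, 0]
    - [0, 0, 0, 0]
    - [0, 0, 0, 0]

```text
time_s: 11.9
tcp_pos: [0.5119, -0.2816, 0.1538]
tcp_rot: [3.142, -0.0, 2.564]
force: [0.1, -0.7, -2.5]
grip_width: 0.0236
gripper_force: 59.2
```

Emit:
carry_out:
  steps:
    - [0, 0, 0.001, 0]
    - [0, 0, 0.001, 0]
    - [0, 0, 0, 0]
    - [0, 0, 0, 0]

```text
time_s: 12.4
tcp_pos: [0.512, -0.2817, 0.1522]
tcp_rot: [3.142, 0.001, 2.564]
force: [0.2, 0.6, 2.6]
grip_width: 0.0235
gripper_force: 59.6
```

Emit:
carry_out:
  steps:
    - [0, 0, 0.0005, 0]
    - [0, 0, 0, 0]
    - [0, 0, 0, 0]

```text
time_s: 12.78
tcp_pos: [0.512, -0.2818, 0.1521]
tcp_rot: [-3.142, 0.001, 2.564]
force: [-0.8, 1.0, 5.1]
grip_width: 0.0234
gripper_force: 60.2
```

Emit:
carry_out:
  steps:
    - [0, 0, -0.01, 0]
    - [0, 0, -0.02, 0]
    - [0, 0, -0.025, 0]
    - [0, 0, -0.025, 0]
    - [0, 0, -0.02, 0]
    - [0, 0, -0.015, 0]
    - [0, 0, 0, 0]
    - [0, 0, 0, 0]

```text
time_s: 13.78
tcp_pos: [0.5115, -0.2813, 0.2653]
tcp_rot: [3.141, -0.002, 2.564]
force: [0.7, 0.3, -1.5]
grip_width: 0.0234
gripper_force: 59.2
```

Emit:
carry_out:
  steps:
    - [0, 0, 0.01, 0]
    - [0, 0, 0.02, 0]
    - [0, 0, 0.025, 0]
    - [0, 0, 0.025, 0]
    - [0, 0, 0.02, 0]
    - [0, 0, 0.01, 0]
    - [0, 0, 0.003, 0]
    - [0, 0, 0.002, 0]
    - [0, 0, 0, 0]
    - [0, 0, 0, 0]

```text
time_s: 15.02
tcp_pos: [0.5123, -0.2819, 0.1522]
tcp_rot: [3.142, 0.002, 2.564]
force: [-0.6, -0.8, 2.7]
grip_width: 0.0231
gripper_force: 59.5
```

Emit:
carry_out:
  steps:
    - [0, 0, -0.01, 0]
    - [0, 0, -0.02, 0]
    - [0, 0, -0.025, 0]
    - [0, 0, -0.025, 0]
    - [0, 0, -0.02, 0]
    - [0, 0, -0.015, 0]
    - [0, 0, 0, 0]
    - [0, 0, 0, 0]

```text
time_s: 16.02
tcp_pos: [0.5115, -0.2814, 0.2655]
tcp_rot: [3.141, -0.002, 2.564]
force: [0.5, 0.3, -1.8]
grip_width: 0.0235
gripper_force: 59.2
```

Emit:
carry_out:
  steps:
    - [0, 0, 0.01, 0]
    - [0, 0, 0.02, 0]
    - [0, 0, 0.025, 0]
    - [0, 0, 0.025, 0]
    - [0, 0, 0.02, 0]
    - [0, 0, 0.01, 0]
    - [0, 0, 0.003, 0]
    - [0, 0, 0.0023, 0]
    - [0, 0, 0, 0]
    - [0, 0, 0, 0]

```text
time_s: 17.27
tcp_pos: [0.5122, -0.2819, 0.1521]
tcp_rot: [-3.142, 0.002, 2.564]
force: [-2.2, 1.1, 4.2]
grip_width: 0.0234
gripper_force: 59.9
```

Emit:
carry_out:
  steps:
    - [0, 0, -0.01, 0]
    - [0, 0, -0.02, 0]
    - [0, 0, -0.025, 0]
    - [0, 0, -0.025, 0]
    - [0, 0, -0.02, 0]
    - [0, 0, -0.015, 0]
    - [0, 0, 0, 0]
    - [0, 0, 0, 0]

```text
time_s: 18.27
tcp_pos: [0.5115, -0.2814, 0.2651]
tcp_rot: [3.141, -0.001, 2.564]
force: [-0.0, 0.6, -2.2]
grip_width: 0.0231
gripper_force: 59.2
```

Emit:
carry_out:
  steps:
    - [0, 0, -0.02, 0]
    - [0, 0, -0.035, 0]
    - [0, 0, -0.04, 0]
    - [0, 0, -0.033, 0]
    - [0.01, 0.0127, 0, 0]
    - [0.016, 0.0203, 0, 0]
    - [0.025, 0.0318, 0, 0]
    - [0.025, 0.0318, 0, 0]
    - [0.025, 0.0318, 0, 0]
    - [0.025, 0.0318, 0, 0]
    - [0.025, 0.0318, 0, 0]
    - [0.025, 0.0318, 0, 0]
    - [0.025, 0.0318, 0, 0]
    - [0.025, 0.0318, 0, 0]
    - [0.025, 0.0318, 0, 0]
    - [0.025, 0.0318, 0, 0]
    - [0.025, 0.0318, 0, 0]
    - [0.025, 0.0318, 0, 0]
    - [0.014, 0.0178, 0, 0]
    - [0.008, 0.0101, 0, 0]

```text
time_s: 20.78
tcp_pos: [0.4597, 0.2807, 0.3921]
tcp_rot: [-3.138, -0.003, 2.566]
force: [0.3, -0.0, -1.1]
grip_width: 0.0232
gripper_force: 59.2
```

```bash
python3 - <<'E'
from circ import *
import pickle
s,p,d=grab('top'); save(p,'top2.png')
x,y,w,h=365,200,60,50
W=world('top',d)[y:y+h,x:x+w].reshape(-1,3);Q=W[(W[:,2]>.122)&(W[:,2]<.14)];print('can now',len(Q),circ(Q,tol=.01))
f=np.load('top0.npz');W=world('top',f['d'])[y:y+h,x:x+w].reshape(-1,3);Q=W[(W[:,2]>.122)&(W[:,2]<.14)];print('before',circ(Q,tol=.01))
s=robot.read_state();print(s['tcp_pos'],s['tcp_rot'],s['time_s'])
# seat refine: lips + prongs in stand axes from both wrist views
for yd in(-20.1,):
  a=np.radians(yd);ex=np.array([np.cos(a),np.sin(a)]);ey=np.array([-ex[1],ex[0]])
  for f in('w1','w2'):
    t,p,d=pickle.load(open(f+'.pkl','rb'));W=world('wrist',d,t);hs=cv2.cvtColor(p,cv2.COLOR_RGB2HSV)
    g=(hs[...,1]<60)&(np.hypot(W[...,0]-.567,W[...,1]-.241)<.06)&(W[...,2]>.14)&(W[...,2]<.158)
    Q=W[g];u=(Q[:,:2]-[.567,.241])@ex;v=(Q[:,:2]-[.567,.241])@ey;z=Q[:,2]
    L=z>.1495;pr=(u>-.04)&(u<.03)
    print(f,'lips u',u[L].min().round(4),u[L].max().round(4),'v all',np.percentile(v[pr],[1,99]).round(4),'slot v',v[pr&(v<0)].max().round(4),v[pr&(v>0)].min().round(4),'ztop',np.median(z[~L]).round(4))
E
```

```text
can now 254 (array([ 0.5119, -0.2799]), np.float64(0.0424), np.int64(254))
before (array([ 0.5121, -0.28  ]), np.float64(0.0424), np.int64(254))
[0.45997557 0.28165134 0.39229764] [-3.14017627 -0.00333456  2.56686876] 20.825
w1 lips u -0.0421 0.0426 v all [-0.0254  0.0254] slot v -0.0057 0.0156 ztop 0.1453
w2 lips u -0.0423 0.0417 v all [-0.0219  0.0257] slot v -0.0085 0.0155 ztop 0.1452
```

Emit:
carry_out:
  steps:
    - [-0.0046, -0.0003, 0, 0]
    - [0, 0, 0.03, 0]
    - [0, 0, 0.045, 0]
    - [0, 0, 0.045, 0]
    - [0, 0, 0.04, 0]
    - [0, 0, 0.02, 0]
    - [0, 0, 0.0095, 0]
    - [0, 0, 0, 0]
    - [0, 0, 0, 0]

```text
time_s: 21.95
tcp_pos: [0.4666, 0.2763, 0.2057]
tcp_rot: [3.14, 0.001, 2.563]
force: [-0.6, -0.2, -1.5]
grip_width: 0.0234
gripper_force: 59.2
```

Emit:
carry_out:
  steps:
    - [-0.01, 0.0024, 0, 0]
    - [-0.02, 0.0049, 0, 0]
    - [-0.02, 0.0049, 0, 0]
    - [-0.02, 0.0049, 0, 0]
    - [-0.02, 0.0049, 0, 0]
    - [-0.0134, 0.0032, 0, 0]
    - [0, 0, 0, 0]
    - [0, 0, 0, 0]

```text
time_s: 22.95
tcp_pos: [0.5654, 0.2411, 0.2044]
tcp_rot: [-3.141, -0.001, 2.564]
force: [-0.3, 0.1, -1.3]
grip_width: 0.0232
gripper_force: 59.2
```

```bash
python3 - <<'E'
from h import *
s,p,d=grab('side'); print(np.mean([robot.read_state()['tcp_pos'] for _ in range(3)],0))
q=grab('wrist')[1]; s=robot.read_state(); print(s['tcp_pos'],s['tcp_rot'])
save(np.hstack([cv2.resize(p[120:225,200:340],(400,300),interpolation=cv2.INTER_CUBIC),cv2.resize(q[150:390,120:440],(400,300))]),'seat.png')
E
```

```text
[0.56532037 0.2412172  0.20447835]
[0.56533972 0.24127588 0.20461225] [-3.14147064e+00 -5.25975677e-04  2.56436510e+00]
```

View pics/seat.png

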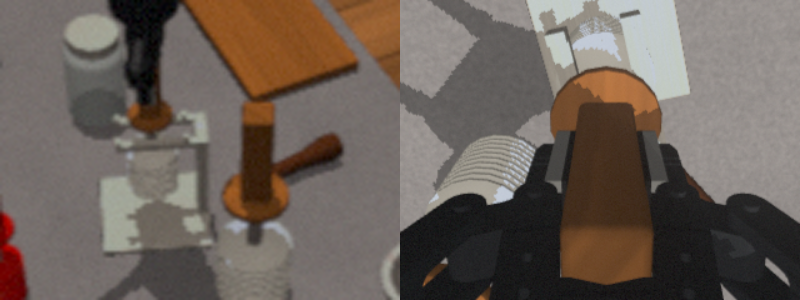

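The collar sits above both prongs, centred over the slot (side crop (148,115)). Now I lower it gently.

Emit:
carry_out:
  steps:
    - [-0.0014, 0.0003, 0.005, 0]
    - [0, 0, 0.006, 0]
    - [0, 0, 0.005, 0]
    - [0, 0, 0.003, 0]
    - [0, 0, 0.002, 0]
    - [0, 0, 0.001, 0]
    - [0, 0, 0, 0]
    - [0, 0, 0, 0]

```text
time_s: 24.05
tcp_pos: [0.5676, 0.2405, 0.1827]
tcp_rot: [3.141, 0.0, 2.564]
force: [0.4, -0.1, -0.9]
grip_width: 0.0234
gripper_force: 59.2
```

Emit:
carry_out:
  steps:
    - [0, 0, 0.001, 0]
    - [0, 0, 0.0005, 0]
    - [0, 0, 0, 0]
    - [0, 0, 0, 0]

```text
time_s: 24.55
tcp_pos: [0.5675, 0.2405, 0.1812]
tcp_rot: [3.141, 0.0, 2.564]
force: [-0.2, -0.6, -0.2]
grip_width: 0.023
gripper_force: 59.4
```

Emit:
carry_out:
  steps:
    - [0, 0, 0.0005, 0]
    - [0, 0, 0, 0]
    - [0, 0, 0, 0]

```text
time_s: 24.92
tcp_pos: [0.5675, 0.2405, 0.1811]
tcp_rot: [3.141, 0.0, 2.564]
force: [-1.6, 0.3, 5.5]
grip_width: 0.0234
gripper_force: 60.0
```

Emit:
carry_out:
  steps:
    - [0, 0, 0, 0]
    - [0, 0, 0, 0]
    - [0, 0, 0, 0]
    - [0, 0, 0, 0]
    - [0, 0, 0, 0]
    - [0, 0, 0, 0]
  hand: 1

```text
time_s: 25.68
tcp_pos: [0.5675, 0.2405, 0.1805]
tcp_rot: [3.141, 0.0, 2.564]
force: [0.8, -0.6, -0.9]
grip_width: 0.0852
gripper_force: 0.0
```

Emit:
carry_out:
  steps:
    - [0, 0, -0.015, 0]
    - [0, 0, -0.03, 0]
    - [0, 0, -0.04, 0]
    - [0, 0, -0.04, 0]
    - [0, 0, -0.035, 0]
    - [0.02, 0, 0, 0]
    - [0.03, 0, 0, 0]
    - [0, 0, 0, 0]
    - [0, 0, 0, 0]

```text
time_s: 26.8
tcp_pos: [0.5252, 0.2678, 0.3402]
tcp_rot: [-3.141, 0.0, 2.564]
force: [0.1, 1.0, 0.7]
grip_width: 0.0856
gripper_force: 0.0
```

```bash
python3 - <<'E'
from circ import *
s,p,d=grab('wrist');W=world('wrist',d,s);hs=cv2.cvtColor(p,cv2.COLOR_RGB2HSV)
o=(hs[...,0]>4)&(hs[...,0]<17)&(hs[...,1]>110);n=np.hypot(W[...,0]-.567,W[...,1]-.2405)
Q=W[o&(abs(W[...,2]-.24)<.004)&(n<.022)];r=cv2.minAreaRect(Q[:,:2].astype(np.float32));print('handle',r,np.median(Q[:,2]))
A=np.linalg.lstsq(np.c_[Q[:,:2]-Q[:,:2].mean(0),np.ones(len(Q))],Q[:,2],rcond=None)[0];print('tilt',A)
Q=W[o&(abs(W[...,2]-.153)<.004)&(n<.04)];print('collar',circ(cv2.convexHull(Q[:,:2].astype(np.float32)).reshape(-1,2),tol=.003),np.median(Q[:,2]))
A=np.linalg.lstsq(np.c_[Q[:,:2]-Q[:,:2].mean(0),np.ones(len(Q))],Q[:,2],rcond=None)[0];print('tilt',A)
q=grab('side')[1];t=grab('top')[1]
a=np.load('top0.npz')['p'];print('time',robot.read_state()['time_s'])
save(np.hstack([cv2.resize(q[60:360,100:400],(400,400)),cv2.resize(t[90:390,80:480],(400,400))]),'end.png')
E
```

```text
handle ((0.5676349997520447, 0.24059350788593292), (0.023254426196217537, 0.023002909496426582), 56.918819427490234) 0.23993705602944854
tilt [ 0.03390368 -0.03139665  0.2397785 ]
collar (array([0.568 , 0.2404]), np.float64(0.0251), np.int64(32)) 0.15318146543457187
tilt [ 0.00453833 -0.0051478   0.15314254]
time 26.95
```

View pics/end.png

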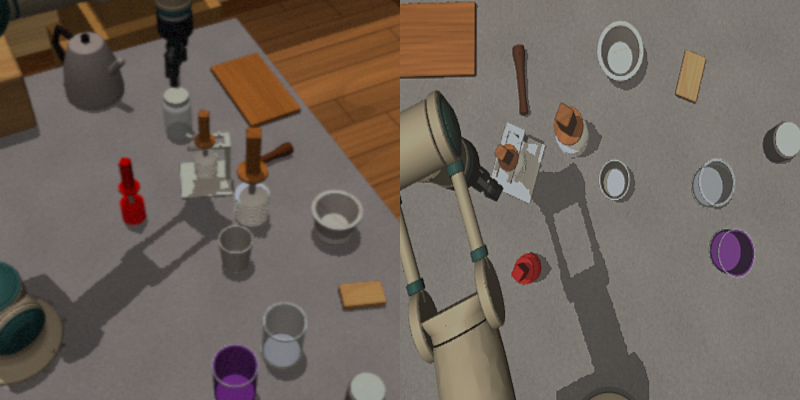

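The brush hangs upright (side crop (203,135)) with handle and collar concentric at (0.568,0.2405). The collar is level at 0.153, the canister hasn't moved, and the other things look untouched.

```bash
python3 -c "
from station import order
print(order.sign_off())"
```

```text
the job is handed in; nothing more can be done
None
```

The canister was scrubbed with three full strokes, floor to rim, and stayed where it was; the brush hangs straight on its stand again, collar level on both prongs, and the job was handed in at about 27 s.

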